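# Tamp the tumbling blocks level in the scale bin

## Robot

A 7-joint arm with a two-finger parallel gripper is mounted at the origin on a cart in front of the work surface, level with it; the furniture and walls round the work are solid. World frame = base frame: x ahead of the robot, y to its left, z up, the work surface at z = 0. Lengths are in m, angles in rad, forces in N, time in s.
With the tool pointing down it reaches from about 0.425 to 0.875 m from the base axis. Payload 4.7 kg.
Tool frame: the origin (TCP) lies midway between the tips of the shut fingers; the grasp point (between the pads) lies ctrl.grasp_offset behind it (ctrl.grasp_offset is the distance from the TCP to the grasp point, in m); z points along the fingers, y is the line along which they close (so a half turn about z gives the same grasp; the last joint's range is limited). The gripper opens to 87 mm and grips with 3 to 60 N. Pads are 19 mm wide; open, the fingers measure 117 mm over their backs; the gripper's body (75 mm by 190 mm) begins 51 mm behind the grasp point.
Start: joints at [1.312, 0.321, -0.07, 1.45, 0.023, 1.371, -0.057], TCP at [0.175, -0.626, 0.223] pointing down, gripper open.
Joint ranges: [-2.86, 2.86], [-0.3, 2.09], [-1.38, 1.24], [0.06, 2.45], [-1.56, 4.7], [0.09, 2.05], [-2.69, 2.69]. Speed limits (rad/s): [2.57, 2.57, 3.14, 3.14, 3.14, 3.14, 3.14].

## Interface

Orientations are given as a rotation vector (axis times angle).
In Python, from bench import ctrl gives the robot as it stands. The module is installed in compiled form; this text tells all that it offers.
- The arm moves only by the tool jog_arm, never from a script. Its argument "moves" is one flat list of numbers, 7 for each row, row after row: the shift along the tool's x, y, z in units of 30 cm (1.0 is 30 cm), then the turn, a rotation vector about the tool's x, y, z in units of 60 degrees (1.0 is 60 degrees), then the gripper's target within -1 to 1 (fully open at 1, half-way at 0, shut at -1). In form: [x, y, z, wx, wy, wz, fingers, x, y, z, wx, wy, wz, fingers, ...]. A call has exactly 8 rows; each row is the pose to reach, as a shift and turn from the pose commanded when the call began, along the tool's axes at that moment; what a row does not reach only later rows make up. A row lasts 1/8 s, in which the tool goes at most 62.5 mm and 10.7 degrees, less where a joint would pass 70% of its speed; a pose out of reach is approached as far as the arm can. A call with a number of a shift or a turn outside -1 to 1 is refused whole. A call with a gripper value outside its range is refused whole. The fingers move at their own pace and stop on an object; "newtons" is the grip in N (left out, the last holds). Time passes only in rows, so rows that repeat a pose let the fingers close, or fill a call up. It gives the time, the measured TCP pose, the force, the opening and the grip force at its end, in the units of the state.
- ctrl.get_state(): the state, without advancing time (a new reading comes with each control period).
- ctrl.get_image(name): name is "side" or "top"; returns a dict with "pixels" (420x560x3 uint8, red, green, blue), "fx", "fy", "cx", "cy" (pixels), "xyz" and "rotation" of the camera in the world. Camera axes: x right, y up, looking along -z (the intrinsics and any distortion apply to the point x, -y, -z); pixel columns grow to the right and rows downward; lengths in m; the calibration is good to about 2 mm. A picture is of the moment at which its call begins. There is no depth.
- ctrl.close_job(): hands the job in; it is judged then, once.
The state is a dict: "time": time; "joint_positions": joint angles; "qd": joint speeds; "joint_torque": joint torques, N m; "position": TCP position; "tool_rot": TCP orientation; "ft_force": force on the tool from outside, world axes, zero at the start; "torque": the same for the moment, N m; "grip_width": opening from 0.0 (shut) to 1.0 (fully open); "grip_force": force on a finger pad.
Only numpy, scipy, OpenCV 4.12 (cv2) and the standard library are available. Lean on these libraries where they do the work, as an engineer would, in place of code of your own. Each camera call takes 0.05 s, during which the arm holds its last target. There are 200 camera calls.

## Task

Take the flat tamper from its tray and tamp the four wooden blocks in the bin on the spring scale straight down until each is felt to stop on the hidden false floor and all lie level; press with the tamper only, never harder than 20 N, and finish with a firm push of 14 to 18 N on the levelled blocks, held for half a second. Then stand the tamper upright in its tray again and let go, leaving the other things on the table alone.

Things in the scene. Friction and masses are not known exactly. Their poses are not given: they have to be found in the camera images.
- tamper: hand tamper standing upright: flat steel foot 36 (x) x 28 (y) x 8 mm, round steel stem 14 mm thick, wooden handle 30 (x) x 24 (y) mm that reaches from 60 to 104 mm above the foot's flat underside; 0.13 to 0.21 kg. Origin at the centre of the foot's underside, z up along the stem
- tray: black fixed tray 90x90 mm on the table, floor 3 mm thick, lip 3 mm wide and 8 mm high; the tamper stands in it. Origin under its centre, at table height
- scale: grey base of the spring scale, 120 (x) x 180 (y) mm, fixed to the table, round dial on its front face. Origin at the centre of its underside on the table, z up; the bin's long side runs along its y
- bin_rim (a point): middle of the mouth of the grey bin on the scale's platform, level with its rim, 103 mm above the table when unloaded; axes as the scale's. Inside the bin is 44 mm (x) by 144 mm (y), walls 4 mm. A stiff, height-adjustable false floor hidden under the blocks is set differently each time: blocks that rest on it have their tops 10 to 16 mm below the rim; its setting can only be felt
- follower_top (a point): middle of the top edge of the aluminium follower plate, 6 mm thick in y, 6 mm below the rim, about 59 mm along +y from the bin's middle. It is sprung along y and squeezes the row of blocks with about 5.5 N against the bin's end wall (inner face at y = -72 mm), so a block takes roughly 5 to 11 N to slide down and may drag its neighbours along
- bin (a joint): how far the scale's platform with the bin has sunk, m: 0 unloaded. It starts to sink at about 1.6 N and then gives 1 mm for every 6 N (12 N = 1.75 mm, 16 N = 2.4 mm, 20 N = 3.1 mm), so the blocks' level sinks away under the tamper while pressing
- block_1: wooden tumbling block, 42 (x) x 32 (y) x 34 (z) mm, one of four alike (block_1 to block_4) in one row along the bin; origin at the centre of its underside, z up, x and y as the bin's. All four start at different heights, hanging only by the side squeeze 5 to 20 mm above the false floor under them; tops up to 4 mm above the rim
- block_2: another wooden block just like block_1, same size and origin
- block_3: another wooden block just like block_1, same size and origin
- block_4: another wooden block just like block_1, same size and origin
- glue_bottle: white glue bottle with a yellow band, 35 mm across, 98 mm tall, standing; origin under its centre; bystander, leave alone
- parts_bin: small blue open bin, 60x85x28 mm; origin under its centre; bystander, leave alone
- side_cutters: blue-handled side cutters lying flat, 120x49x12 mm; origin under the centre; bystander, leave alone
- screwdriver_1: red-handled screwdriver lying flat, 163x13x13 mm; origin under the centre; bystander, leave alone
- specs_1: black spectacles, 48x145x46 mm; origin under the centre; bystander, leave alone
- specs_2: black spectacles, 48x144x44 mm; origin under the centre; bystander, leave alone
- specs_case: orange spectacle case, 71x164x43 mm; origin under the centre; bystander, leave alone
There are look-alikes about, which are no part of the job. Leave any turquoise look-alike of the block_2 alone.

How it is judged:
By the outcome, as a careful person would: the job done as asked, in the order asked, and still so for the second after the job is handed in, with the robot touching nothing.
It also fails if it takes over 72 s, if anything falls off the work surface, if the arm or the gripper's body presses on something with over 40 N, if the wrist force passes 120 N, or if a joint passes its speed limit or range.

## Working session

There is one attempt and no reset: what is moved stays moved. The work goes in short steps, Python scripts to look and compute and a tool call to move; the robot and the scene stay as the last step left them, time stands still between calls to the robot, and variables do not carry over. Pictures are saved under pics/ and viewed, at most 11 in all, crops included, and the job is handed in when it is done.

Besides the shell and the picture viewer there is one more tool, called after "Call:" in YAML: its name, and indented under it one key for each argument. jog_arm: Moves the arm, as the interface text tells. Its arguments: {"type":"object","properties":{"moves":{"type":"array"},"newtons":{"type":"number"}},"required":["moves"]}

```bash
mkdir -p pics
cat > h.py <<'E'
import numpy as np, cv2
from bench import ctrl
from scipy.spatial.transform import Rotation as R
def shot(n):
    im=ctrl.get_image(n); np.savez(f'pics/{n}.npz',**{k:np.array(v) for k,v in im.items()}); return im
def rotm(im):
    r=np.array(im['rotation'],float); return r if r.shape==(3,3) else R.from_rotvec(r).as_matrix() if r.size==3 else R.from_quat(r).as_matrix()
def ray(im,u,v):
    d=rotm(im)@np.array([(u-im['cx'])/im['fx'],-(v-im['cy'])/im['fy'],-1.]); return np.array(im['xyz']),d
def onz(im,u,v,z):
    o,d=ray(im,u,v); return o+d*(z-o[2])/d[2]
def proj(im,p):
    q=rotm(im).T@(np.array(p)-np.array(im['xyz'])); return im['cx']+im['fx']*q[0]/-q[2], im['cy']-im['fy']*q[1]/-q[2]
E
python3 - <<'E'
from h import *
for n in('top','side'):
    im=shot(n); print({k:v for k,v in im.items() if k!='pixels'}); cv2.imwrite(f'pics/{n}1.png',im['pixels'][:,:,::-1])
print(ctrl.get_state(),ctrl.grasp_offset)
E
```

```text
{'fx': 466.19304663438, 'fy': 466.19304663438, 'cx': 280.74067015131726, 'cy': 209.61182916572, 'xyz': array([ 0.37052061, -0.27377056,  1.16259818]), 'rotation': array([ 0.13813193, -0.12388416, -1.56154263])}
{'fx': 536.725836111088, 'fy': 536.725836111088, 'cx': 283.898089199297, 'cy': 212.5812033661203, 'xyz': array([0.19004982, 0.73830722, 0.79551853]), 'rotation': array([ 0.2125128 , -1.32495031, -2.47792588])}
{'time': 0.1, 'joint_positions': array([ 1.31207014,  0.32174313, -0.07007395,  1.45153184,  0.02261844,
        1.37081237, -0.05690273]), 'qd': array([ 0.00030894, -0.00212677,  0.00034858, -0.00094493,  0.00079462,
        0.00120715,  0.0002936 ]), 'joint_torque': array([-1.29988011e-04, -4.92571986e+01, -4.05998155e-01, -3.13397276e+01,
       -6.42851670e-02,  3.95404233e-02,  7.57602902e-05]), 'position': array([ 0.17495344, -0.62550315,  0.22158517]), 'tool_rot': array([-3.11074639e+00, -4.27027128e-01,  5.41953625e-04]), 'ft_force': array([-0.2745058 , -1.07071118, -0.65732309]), 'torque': array([ 0.02258411,  0.01571287, -0.02175058]), 'grip_force': 0.0, 'grip_width': 0.9993506514450071} 0.0187
```

View pics/top1.png

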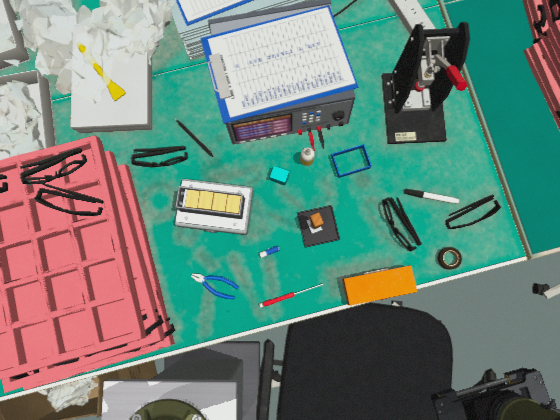

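View pics/side1.png

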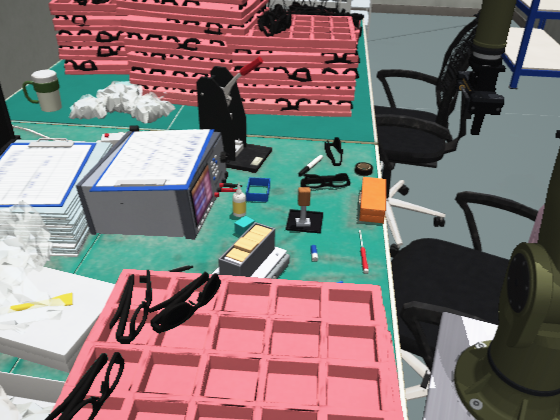

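The top view shows the bin with its row of blocks at about (213,203) and the tray with the tamper at (319,225). The bottle is at (307,156). In the side view the bin is at (248,252) and the tamper at (304,205). I'll zoom in on both.

Run:
```python
from h import *
a=cv2.imread('pics/top1.png')[170:260,165:350]; b=cv2.imread('pics/side1.png')[175:300,205:340]
cv2.imwrite('pics/c1.png',cv2.resize(a,None,fx=4.2,fy=4.2,interpolation=cv2.INTER_CUBIC))
cv2.imwrite('pics/c2.png',cv2.resize(b,None,fx=4.5,fy=4.5,interpolation=cv2.INTER_CUBIC))
im=dict(np.load('pics/top.npz')); px=im['pixels']
hsv=cv2.cvtColor(px,cv2.COLOR_RGB2HSV)
def big(m,roi):
    k=np.zeros_like(m);x0,y0,x1,y1=roi;k[y0:y1,x0:x1]=m[y0:y1,x0:x1]
    c=max(cv2.findContours(k,0,2)[0],key=cv2.contourArea); return c
# tray black
c=big(cv2.inRange(px,(0,0,0),(60,60,60)),(290,195,350,255)); r=cv2.minAreaRect(c); print('tray',r)
for p in cv2.boxPoints(r): print(onz(im,*p,.008).round(4))
# blocks
c=big(cv2.inRange(hsv,(15,50,120),(35,255,255)),(165,170,260,240)); r=cv2.minAreaRect(c); print('blocks',r)
for p in cv2.boxPoints(r): print(onz(im,*p,.10).round(4))
# handle
c=big(cv2.inRange(hsv,(3,90,80),(18,255,255)),(295,200,345,250)); r=cv2.minAreaRect(c); print('handle',r,cv2.contourArea(c))
for p in cv2.boxPoints(r): print(onz(im,*p,.107).round(4))
```

```text
tray ((303.4459533691406, 222.67567443847656), (16.27549934387207, 8.877545356750488), 80.53767395019531)
[ 0.5506 -0.3053  0.008 ]
[ 0.5544 -0.3273  0.008 ]
[ 0.5139 -0.3338  0.008 ]
[ 0.5102 -0.312   0.008 ]
blocks ((212.63958740234375, 200.83676147460938), (54.84651565551758, 18.66608428955078), 6.842773914337158)
[ 0.5551 -0.04    0.1   ]
[ 0.599  -0.0434  0.1   ]
[ 0.584  -0.1709  0.1   ]
[ 0.5403 -0.1666  0.1   ]
handle ((316.75909423828125, 219.58758544921875), (14.096900939941406, 10.935776710510254), 70.01689910888672) 127.0
[ 0.5366 -0.3289  0.107 ]
[ 0.5454 -0.3525  0.107 ]
[ 0.5148 -0.3633  0.107 ]
[ 0.506  -0.3398  0.107 ]
```

View pics/c1.png

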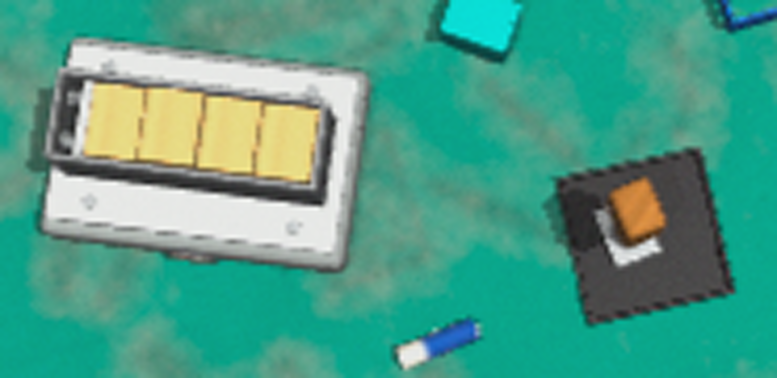

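View pics/c2.png

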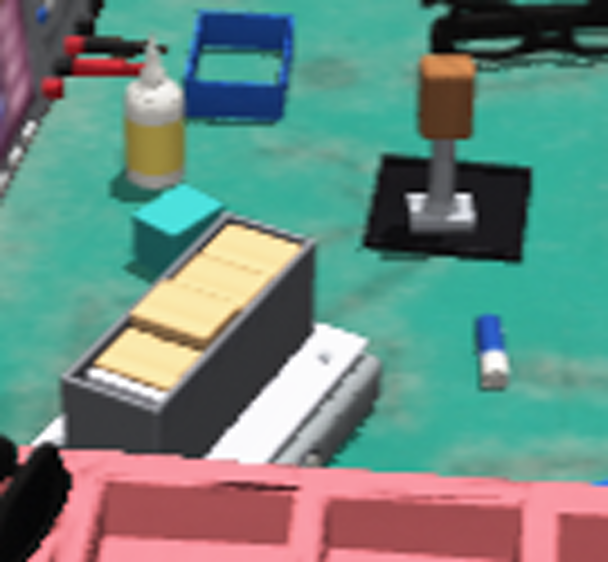

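The crops show the following:
- **Bin:** the follower is at the +y end, on the left in the top view. The rim's outer corners in the side crop are at about (65,378), (155,405), (315,240) and (230,215).
- **Tamper:** its handle top is at about (447,65) in the side crop and (637,205) in the top crop.

Next I'll cross-check the positions in both views.

Run:
```python
from h import *
T=dict(np.load('pics/top.npz'));S=dict(np.load('pics/side.npz'))
t=lambda u,v:(u/4.2+165-.4,v/4.2+170-.4)
s=lambda u,v:(u/4.5+205-.4,v/4.5+175-.4)
print('rim side',[onz(S,*s(*p),.103).round(4) for p in [(65,378),(155,407),(315,240),(230,215)]])
print('rim top +y+x,+x-y,+y-x',[onz(T,*t(*p),.103).round(4) for p in [(62,70),(336,107),(48,158)]])
def tri(a,b):
    o1,d1=ray(T,*a);o2,d2=ray(S,*b);A=np.c_[d1,-d2];k=np.linalg.lstsq(A,o2-o1,rcond=None)[0]
    p,q=o1+k[0]*d1,o2+k[1]*d2; return ((p+q)/2).round(4),(np.linalg.norm(p-q)).round(4)
print('tamper top edges top-view',[onz(T,*t(*p),.107).round(4) for p in [(610,190),(648,178),(665,232),(632,245)]])
print('side top face',[onz(S,*s(*p),.107).round(4) for p in [(421,61),(437,54),(474,58),(466,66)]])
print('tray corners top',[onz(T,*t(*p),.008).round(4) for p in [(557,180),(697,150),(735,290),(588,325)]])
print('tray side',[onz(S,*s(*p),.008).round(4) for p in [(385,156),(531,170),(521,260),(364,247)]])
print('foot top z.011',[onz(T,*t(*p),.011).round(4) for p in [(597,212),(661,246),(618,266)]])
print('foot side',[onz(S,*s(*p),.011).round(4) for p in [(406,192),(473,196),(475,222),(411,219)]])
print('block joint',tri(t(140,123),s(190,335)))
# handle silhouette centre in side via mask
hsv=cv2.cvtColor(S['pixels'],cv2.COLOR_RGB2HSV);m=cv2.inRange(hsv,(3,90,50),(18,255,255));m[:, :290]=0;m[:,320:]=0;m[:180]=0;m[220:]=0
ys,xs=np.nonzero(m);print('handle side box',xs.min(),xs.max(),ys.min(),ys.max(),xs.mean(),ys.mean())
print('pred handle mid centre',proj(S,[.5257,-.3461,.085]), 'axis pts',proj(S,[.5257,-.3461,.107]),proj(S,[.5257,-.3461,.063]))
```

```text
rim side [array([ 0.5999, -0.0234,  0.103 ]), array([ 0.5535, -0.0198,  0.103 ]), array([ 0.5337, -0.1662,  0.103 ]), array([ 0.5807, -0.1703,  0.103 ])]
rim top +y+x,+x-y,+y-x [array([ 0.6031, -0.0271,  0.103 ]), array([ 0.5829, -0.1796,  0.103 ]), array([ 0.5536, -0.0215,  0.103 ])]
tamper top edges top-view [array([ 0.5366, -0.3304,  0.107 ]), array([ 0.5433, -0.3511,  0.107 ]), array([ 0.5136, -0.3601,  0.107 ]), array([ 0.5064, -0.3422,  0.107 ])]
side top face [array([ 0.5389, -0.3399,  0.107 ]), array([ 0.5331, -0.3503,  0.107 ]), array([ 0.5129, -0.354 ,  0.107 ]), array([ 0.5143, -0.3443,  0.107 ])]
tray corners top [array([ 0.558 , -0.3041,  0.008 ]), array([ 0.5766, -0.3878,  0.008 ]), array([ 0.4926, -0.4093,  0.008 ]), array([ 0.4715, -0.3223,  0.008 ])]
tray side [array([ 0.5733, -0.3851,  0.008 ]), array([ 0.489 , -0.4035,  0.008 ]), array([ 0.4679, -0.3155,  0.008 ]), array([ 0.553 , -0.2943,  0.008 ])]
foot top z.011 [array([ 0.5384, -0.3277,  0.011 ]), array([ 0.5182, -0.3655,  0.011 ]), array([ 0.5062, -0.34  ,  0.011 ])]
foot side [array([ 0.548 , -0.3502,  0.011 ]), array([ 0.5109, -0.3609,  0.011 ]), array([ 0.5018, -0.3366,  0.011 ]), array([ 0.5364, -0.3258,  0.011 ])]
block joint (array([ 0.5669, -0.0734,  0.1033]), np.float64(0.0131))
handle side box 299 310 187 205 303.9852941176471 195.76470588235293
pred handle mid centre (np.float64(303.64403119865534), np.float64(195.54909871767478)) axis pts (np.float64(304.00830225080966), np.float64(188.00158789801313)) (np.float64(303.2863885255931), np.float64(202.95927289579288))
```

```bash
cat >> h.py <<'E'
def to(x,y,z,yaw):
    s=ctrl.get_state(); r0=R.from_rotvec(s['tool_rot']); a=np.radians(yaw)
    r1=R.from_matrix(np.array([[np.cos(a),np.sin(a),0],[np.sin(a),-np.cos(a),0],[0,0,-1]]))
    d=r0.inv().apply(np.array([x,y,z])-s['position'])/.3; w=(r0.inv()*r1).as_rotvec()/np.radians(60)
    print('row',d.round(4),w.round(4),'yaw',np.degrees(r0.as_euler('ZYX')[0]).round(2))
E
python3 -c "
from h import *
to(.5255,-.3455,.18,19.5); to(.5255,-.3455,.068,19.5)"
```

```text
row [ 1.3768 -0.5837  0.1395] [-0.0016  0.0001 -0.0645] yaw 15.63
row [ 1.3768 -0.5831  0.5128] [-0.0016  0.0001 -0.0645] yaw 15.63
```

Call:
jog_arm:
  moves: [0.125,-0.053,0.012,0,0,-0.008,1,0.25,-0.106,0.025,0,0,-0.016,1,0.375,-0.159,0.037,0,0,-0.024,1,0.5,-0.212,0.05,0,0,-0.032,1,0.625,-0.265,0.062,0,0,-0.04,1,0.75,-0.318,0.075,0,0,-0.048,1,0.875,-0.371,0.087,0,0,-0.056,1,1.0,-0.424,0.1,0,0,-0.0645,1]
  newtons: 60

```text
time: 1.1
position: [0.4304, -0.4216, 0.192]
tool_rot: [-3.096, -0.532, 0.001]
ft_force: [-0.2, -0.5, -0.0]
grip_width: 1.002
grip_force: 0.0
```

```bash
python3 -c "
from h import *
to(.5255,-.3455,.068,19.5)"
```

```text
row [ 0.3837 -0.133   0.4132] [-0.0005  0.0004  0.0002] yaw 19.51
```

Call:
jog_arm:
  moves: [0.14,-0.05,0,0,0,0,1,0.28,-0.1,0,0,0,0,1,0.38,-0.13,0.02,0,0,0,1,0.38,-0.13,0.11,0,0,0,1,0.38,-0.13,0.22,0,0,0,1,0.38,-0.13,0.33,0,0,0,1,0.38,-0.13,0.4,0,0,0,1,0.38,-0.13,0.41,0,0,0,1]

```text
time: 2.1
position: [0.5231, -0.3473, 0.0678]
tool_rot: [-3.094, -0.532, 0.004]
ft_force: [-0.5, 0.7, -0.0]
grip_width: 1.0
grip_force: 0.0
```

```bash
python3 -c "
from h import *
to(.5255,-.3455,.068,19.5)
a=shot('side')['pixels'][130:270,235:375,::-1];b=shot('top')['pixels'][170:260,250:390,::-1]
a=cv2.resize(a,None,fx=4,fy=4);b=cv2.resize(b,None,fx=2,fy=4)
b=cv2.resize(b,(200,128));cv2.imwrite('pics/g1.png',a)"
```

```text
row [ 0.0095 -0.0028 -0.0008] [-0.0025  0.0019  0.    ] yaw 19.5
```

View pics/g1.png

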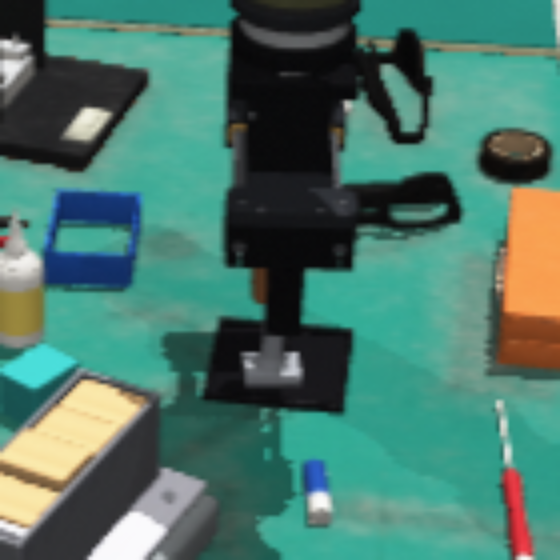

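The near finger covers the handle and spans columns 265-300 in the crop. The handle edge shows at its left, at about 255. I'll check this against the projection.

```bash
python3 -c "
from h import *
S=dict(np.load('pics/side.npz'));s=ctrl.get_state();p=s['position'];M=R.from_rotvec(s['tool_rot']).as_matrix()
c=lambda q:((np.array(proj(S,q))-[235,130])*4).round(1)
print('finger',c(p-.05*M[:,1]),c(p+.05*M[:,1]),'tcp',c(p),'handle left/right bottom',c([.5255+.014,-.3455+.005,.063]),c([.5255-.014,-.3455-.005,.063]),p)
T=shot('top');hsv=cv2.cvtColor(T['pixels'],cv2.COLOR_RGB2HSV)
"
```

```text
finger [277.7 325.7] [275.3 239.7] tcp [276.4 281.4] handle left/right bottom [249.5 291.8] [296.8 293. ] [ 0.52447373 -0.34804909  0.06994265]
```

Call:
jog_arm:
  moves: [0.006,0,0,0,0,0,1,0.006,0,0,0,0,0,-1,0.006,0,0,0,0,0,-1,0.006,0,0,0,0,0,-1,0.006,0,0,0,0,0,-1,0.006,0,0,0,0,0,-1,0.006,0,0,0,0,0,-1,0.006,0,0,0,0,0,-1]
  newtons: 60

```text
time: 3.25
position: [0.5259, -0.3472, 0.0695]
tool_rot: [-3.096, -0.532, 0.0]
ft_force: [0.2, 0.0, 0.5]
grip_width: 0.288
grip_force: 0.3
```

```bash
python3 -c "
from h import *
s=ctrl.get_state();print(s['position'],s['ft_force'],s['torque'],s['grip_width']*87,s['grip_force'])"
```

```text
[ 0.52586418 -0.34719894  0.06951579] [0.23171219 0.02658023 0.49540943] [-0.0121915  0.0109474  0.0210989] 25.055891704762555 0.2811419268550708
```

Call:
jog_arm:
  moves: [0,0,0,0,0,0,-1,0,0,0,0,0,0,-1,0,0,0,0,0,0,-1,0,0,-0.02,0,0,0,-1,0,0,-0.12,0,0,0,-1,0,0,-0.24,0,0,0,-1,0,0,-0.36,0,0,0,-1,0,0,-0.45,0,0,0,-1]

```text
time: 4.25
position: [0.5261, -0.3474, 0.2066]
tool_rot: [3.095, 0.532, 0.002]
ft_force: [0.2, 0.2, -2.1]
grip_width: 0.27
grip_force: 59.1
```

```bash
python3 -c "
from h import *
s=ctrl.get_state();print(s['ft_force'],s['torque'],s['grip_width']*87,s['grip_force'])
yw=-7.2;a=np.radians(yw);ux=np.array([np.cos(a),np.sin(a)]);uy=np.array([-np.sin(a),np.cos(a)])
for y in(-56,-24,8,40):
  c=np.array([.5685,-.0975])+uy*y/1e3; print(y,c); to(*c,.205,yw)"
```

```text
[ 0.1802358   0.15704152 -2.13238844] [-0.04084795 -0.0261272  -0.0105828 ] 23.446867376821828 59.13394650558985
-56 [ 0.56148134 -0.15305842]
row [ 0.3274 -0.5712  0.0048] [ 0.0011 -0.0011  0.4451] yaw 19.51
-24 [ 0.565492   -0.12131075]
row [ 0.3753 -0.6665  0.0047] [ 0.0011 -0.0011  0.4451] yaw 19.51
8 [ 0.56950267 -0.08956308]
row [ 0.4232 -0.7618  0.0046] [ 0.0011 -0.0011  0.4451] yaw 19.51
40 [ 0.57351333 -0.05781541]
row [ 0.4712 -0.8571  0.0045] [ 0.0011 -0.0011  0.4451] yaw 19.51
```

Call:
jog_arm:
  moves: [0.06,-0.11,0,0,0,0.06,-1,0.12,-0.22,0,0,0,0.12,-1,0.18,-0.33,0,0,0,0.19,-1,0.24,-0.44,0,0,0,0.26,-1,0.3,-0.55,0,0,0,0.33,-1,0.36,-0.65,0.01,0,0,0.4,-1,0.41,-0.74,0.03,0,0,0.445,-1,0.423,-0.762,0.06,0,0,0.445,-1]

```text
time: 5.25
position: [0.5696, -0.0866, 0.1868]
tool_rot: [-3.135, 0.19, -0.001]
ft_force: [0.7, 0.0, -2.5]
grip_width: 0.27
grip_force: 59.2
```

Call:
jog_arm:
  moves: [0,0,0,0,0,0,-1,0,0,0,0,0,0,-1,0,0,0,0,0,0,-1,0,0,0,0,0,0,-1,0,0,0,0,0,0,-1,0,0,0,0,0,0,-1,0,0,0,0,0,0,-1,0,0,0,0,0,0,-1]

```text
time: 6.25
position: [0.5692, -0.0894, 0.1865]
tool_rot: [3.135, -0.197, -0.0]
ft_force: [0.3, 1.2, -1.6]
grip_width: 0.266
grip_force: 59.2
```

```bash
python3 -c "
from h import *
S=shot('side');T=shot('top');s=ctrl.get_state();print(s['position'],s['ft_force'],s['torque'])
a=S['pixels'][200:300,200:300,::-1];b=T['pixels'][165:245,165:265,::-1]
cv2.imwrite('pics/g2.png',np.hstack([cv2.resize(a,(400,400),interpolation=2),cv2.resize(b,(400,320),interpolation=2)[:400].repeat(1,0) if 0 else cv2.copyMakeBorder(cv2.resize(b,(400,320),interpolation=2),0,80,0,0,0)]))
to(.5695,-.0896,.19,-7.2)"
```

```text
[ 0.56919821 -0.08931414  0.18651211] [-0.12029859 -1.07655522 -2.00126628] [-0.0013052   0.01672439 -0.07134828]
row [ 0.0011  0.0008 -0.0116] [0.0001 0.     0.0002] yaw -7.19
```

View pics/g2.png

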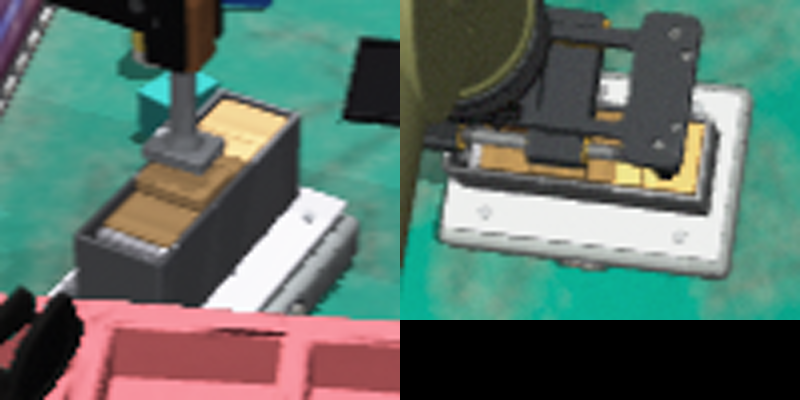

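The side crop shows the foot hovering over block 3, with block 3 the highest and block 4 the lowest. I'll overlay the expected outlines to see the offset.

```bash
python3 -c "
from h import *
S=dict(np.load('pics/side.npz'));k=7
a=cv2.resize(S['pixels'][215:295,210:290,::-1],None,fx=k,fy=k,interpolation=2).copy()
an=np.radians(-7.2);ux=np.array([np.cos(an),np.sin(an),0]);uy=np.array([-np.sin(an),np.cos(an),0])
def rect(c,hx,hy,col):
    P=[(np.array(proj(S,np.array(c)+i*hx*ux+j*hy*uy))-[210-.5,215-.5])*k-.5 for i,j in((1,1),(1,-1),(-1,-1),(-1,1))]
    cv2.polylines(a,[np.array(P).round().astype(np.int32)],True,col,1)
rect([.5685,-.0975,.103],.026,.076,(0,0,255)); rect([.5692,-.0893,.120],.018,.014,(255,0,0)); rect([.5692,-.0893,.128],.018,.014,(255,0,255))
cv2.imwrite('pics/g3.png',a)"
```

```text
(no output)
```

View pics/g3.png

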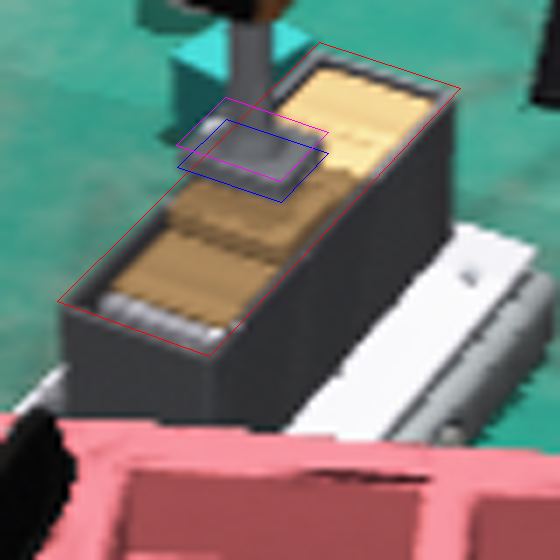

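```bash
python3 -c "
from h import *
S=dict(np.load('pics/side.npz'));k=7
an=np.radians(-7.2);ux=np.array([np.cos(an),np.sin(an),0]);uy=np.array([-np.sin(an),np.cos(an),0])
g=cv2.cvtColor(S['pixels'],cv2.COLOR_RGB2GRAY)
def f(u,v,z):
    p=onz(S,(u+.5)/k+210-.5,(v+.5)/k+215-.5,z); d=p-np.array([.5685,-.0975,z]); return (1e3*np.array([d@ux,d@uy])).round(1)
print('rim corners',[f(*p,.103) for p in((60,307),(213,362),(455,91),(322,56))])
print('b3 near edge', [[f(*p,z) for p in((172,208),(265,244))] for z in(.103,.106)])
print('follower top',[f(*p,.097) for p in((105,297),(225,333))],'end blk1 far',[f(*p,.1) for p in((322,68),(432,103))])
print('follower/b4 seam', [f(*p,.097) for p in((115,285),(230,322))])"
```

```text
rim corners [array([23.7, 77.9]), array([-28.3,  77.6]), array([-25.2, -73.7]), array([ 21.2, -69.9])]
b3 near edge [[array([20.5, 21.6]), array([-13.1,  23.2])], [array([18.3, 24.9]), array([-15.2,  26.4])]]
follower top [array([19.1, 61.4]), array([-20.6,  58.5])] end blk1 far [array([ 20. , -67.8]), array([-20. , -68.1])]
follower/b4 seam [array([19.6, 55.2]), array([-19.2,  53.5])]
```

Call:
jog_arm:
  moves: [-0.005,-0.005,0.015,0,0,0,-1,-0.005,-0.005,0.03,0,0,0,-1,-0.005,-0.005,0.036,0,0,0,-1,-0.005,-0.005,0.041,0,0,0,-1,-0.005,-0.005,0.045,0,0,0,-1,-0.005,-0.005,0.049,0,0,0,-1,-0.005,-0.005,0.053,0,0,0,-1,-0.005,-0.005,0.056,0,0,0,-1]

```text
time: 7.35
position: [0.5683, -0.0871, 0.1704]
tool_rot: [-3.135, 0.197, -0.002]
ft_force: [-1.7, 1.7, 2.0]
grip_width: 0.273
grip_force: 59.2
```

```bash
cat >> h.py <<'E'
def st():
    s=ctrl.get_state(); C=np.array([.5672,-.0958]); a=np.radians(-7.2); d=s['position'][:2]-C
    print('t',s['time'],'bin xy mm',(1e3*np.array([d@[np.cos(a),np.sin(a)],d@[-np.sin(a),np.cos(a)]])).round(1),'z',s['position'][2].round(4),'F',s['ft_force'].round(1),'M',s['torque'].round(2),'tau',s['joint_torque'].round(2),'w',s['grip_width'].round(3))
E
python3 -c "
from h import *
st()"
```

```text
Traceback (most recent call last):
  File "h.py", line 21, in st
    print('t',s['time'],'bin xy mm',(1e3*np.array([d@[np.cos(a),np.sin(a)],d@[-np.sin(a),np.cos(a)]])).round(1),'z',s['position'][2].round(4),'F',s['ft_force'].round(1),'M',s['torque'].round(2),'tau',s['joint_torque'].round(2),'w',s['grip_width'].round(3))
                                                                                                                                                                                                                                       ^^^^^^^^^^^^^^^^^^^^^
AttributeError: 'float' object has no attribute 'round'
```

Call:
jog_arm:
  moves: [0,0,0.002,0,0,0,-1,0,0,0.004,0,0,0,-1,0,0,0.006,0,0,0,-1,0,0,0.008,0,0,0,-1,0,0,0.01,0,0,0,-1,0,0,0.012,0,0,0,-1,0,0,0.014,0,0,0,-1,0,0,0.016,0,0,0,-1]

```text
time: 8.35
position: [0.568, -0.0879, 0.1649]
tool_rot: [3.135, -0.197, 0.0]
ft_force: [0.7, 3.9, 4.5]
grip_width: 0.272
grip_force: 59.2
```

```bash
sed -i "s/s\['grip_width'\].round(3)/s['grip_width']/" h.py
python3 -c "
from h import *
st()"
```

```text
t 8.35 bin xy mm [-0.2  8. ] z 0.1649 F [0.7 3.9 4.5] M [ 0.98 -0.22  0.01] tau [ 2.010e+00 -3.816e+01 -5.500e-01 -2.802e+01  1.300e+00  2.300e-01
 -1.000e-02] w 0.27168076472130687
```

Call:
jog_arm:
  moves: [0,-0.004,0.001,0,0,0,-1,0,-0.004,0.002,0,0,0,-1,0,-0.004,0.004,0,0,0,-1,0,-0.004,0.006,0,0,0,-1,0,-0.004,0.008,0,0,0,-1,0,-0.004,0.01,0,0,0,-1,0,-0.004,0.012,0,0,0,-1,0,-0.004,0.012,0,0,0,-1]

```text
time: 9.35
position: [0.5681, -0.0864, 0.1614]
tool_rot: [-3.135, 0.197, -0.0]
ft_force: [0.8, 1.5, 2.6]
grip_width: 0.272
grip_force: 59.2
```

```bash
python3 -c "
from h import *
st()"
```

```text
t 9.35 bin xy mm [-0.3  9.4] z 0.1614 F [0.8 1.5 2.6] M [ 0.5  -0.15  0.01] tau [ 1.080e+00 -3.835e+01 -1.550e+00 -2.812e+01  6.800e-01  1.700e-01
 -1.000e-02] w 0.271996697261289
```

Call:
jog_arm:
  moves: [0,-0.001,0.0015,0,0,0,-1,0,-0.002,0.003,0,0,0,-1,0,-0.002,0.0045,0,0,0,-1,0,-0.002,0.006,0,0,0,-1,0,-0.002,0.0075,0,0,0,-1,0,-0.002,0.009,0,0,0,-1,0,-0.002,0.01,0,0,0,-1,0,-0.002,0.01,0,0,0,-1]

```text
time: 10.35
position: [0.5683, -0.0861, 0.1593]
tool_rot: [3.135, -0.197, 0.001]
ft_force: [-1.0, 1.3, 9.4]
grip_width: 0.27
grip_force: 59.3
```

```bash
python3 -c "
from h import *
st()"
```

```text
t 10.35 bin xy mm [-0.1  9.8] z 0.1593 F [-1.   1.3  9.4] M [0.38 0.3  0.02] tau [ 7.300e-01 -3.589e+01 -1.700e+00 -2.661e+01  4.800e-01 -4.900e-01
 -3.000e-02] w 0.26975034299776063
```

Call:
jog_arm:
  moves: [0,0,0.0005,0,0,0,-1,0,0,0.001,0,0,0,-1,0,0,0.0015,0,0,0,-1,0,0,0.002,0,0,0,-1,0,0,0.002,0,0,0,-1,0,0,0.002,0,0,0,-1,0,0,0.002,0,0,0,-1,0,0,0.002,0,0,0,-1]

```text
time: 11.35
position: [0.5684, -0.0861, 0.159]
tool_rot: [3.135, -0.197, 0.001]
ft_force: [0.1, 1.1, 8.8]
grip_width: 0.272
grip_force: 59.3
```

```bash
python3 -c "
from h import *
st()"
```

```text
t 11.35 bin xy mm [-0.1  9.8] z 0.159 F [0.1 1.1 8.8] M [0.4  0.37 0.  ] tau [ 7.200e-01 -3.532e+01 -1.650e+00 -2.626e+01  4.800e-01 -6.400e-01
 -3.000e-02] w 0.27246877603839587
```

Call:
jog_arm:
  moves: [0,0,0.0005,0,0,0,-1,0,0,0.001,0,0,0,-1,0,0,0.0015,0,0,0,-1,0,0,0.002,0,0,0,-1,0,0,0.0025,0,0,0,-1,0,0,0.003,0,0,0,-1,0,0,0.003,0,0,0,-1,0,0,0.003,0,0,0,-1]

```text
time: 12.35
position: [0.5685, -0.0861, 0.1585]
tool_rot: [3.135, -0.197, 0.002]
ft_force: [-2.7, 2.3, 10.9]
grip_width: 0.266
grip_force: 59.3
```

```bash
python3 -c "
from h import *
st()"
```

```text
t 12.35 bin xy mm [0.1 9.8] z 0.1585 F [-2.7  2.3 10.9] M [0.4  0.55 0.04] tau [  0.73 -34.48  -1.57 -25.73   0.5   -0.86  -0.04] w 0.2664193650540158
```

Call:
jog_arm:
  moves: [0,0,0.0005,0,0,0,-1,0,0,0.001,0,0,0,-1,0,0,0.0015,0,0,0,-1,0,0,0.002,0,0,0,-1,0,0,0.0025,0,0,0,-1,0,0,0.003,0,0,0,-1,0,0,0.003,0,0,0,-1,0,0,0.003,0,0,0,-1]

```text
time: 13.35
position: [0.5686, -0.0861, 0.158]
tool_rot: [3.134, -0.197, 0.002]
ft_force: [-1.7, 1.6, 12.9]
grip_width: 0.271
grip_force: 59.3
```

```bash
python3 -c "
from h import *
st()
a=shot('side')['pixels'][210:290,210:290,::-1]
cv2.imwrite('pics/g4.png',cv2.resize(a,(560,560),interpolation=2)); st()"
```

```text
t 13.35 bin xy mm [0.2 9.8] z 0.158 F [-1.7  1.6 12.9] M [0.45 0.66 0.08] tau [  0.74 -33.64  -1.49 -25.22   0.52  -1.07  -0.04] w 0.2710365259481833
t 13.4 bin xy mm [0.2 9.8] z 0.158 F [-2.5  1.1 12.5] M [0.43 0.68 0.06] tau [  0.74 -33.64  -1.49 -25.22   0.52  -1.07  -0.04] w 0.2688448181289438
```

View pics/g4.png

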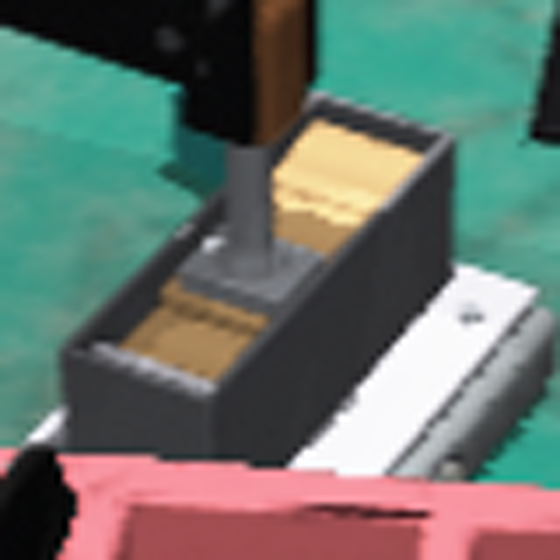

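Block 3 and the foot have sunk into the bin. A step down to block 4 is still visible at about (165,290) to (270,325). I'll estimate both tops where they meet the seam plane.

```bash
python3 -c "
from h import *
S=dict(np.load('pics/side.npz'));k=7;C=np.array([.5672,-.0958,0])
an=np.radians(-7.2);ux=np.array([np.cos(an),np.sin(an),0]);uy=np.array([-np.sin(an),np.cos(an),0])
def atY(u,v,y):
    o,d=ray(S,(u+.5)/k+209.5,(v+.5)/k+209.5); t=(y/1e3-(o-C)@uy)/(d@uy);p=o+t*d; return (1e3*np.array([(p-C)@ux,p[2]])).round(1)
g=S['pixels'].astype(int)
for y in(24,25.5):
  print(y,'b3 top',atY(190,292,y),'b4 far',[atY(*p,y) for p in((175,307),(250,332))])
print('foot near bottom edge', [atY(*p,23.8) for p in((182,285),(275,312))])
for c in (239,242,245): print(c,[tuple(g[r,c]) for r in range(246,266)])"
```

```text
24 b3 top [13.6 90.1] b4 far [array([19.2, 82.1]), array([-7.4, 82.8])]
25.5 b3 top [12.6 91.5] b4 far [array([18.3, 83.6]), array([-8.3, 84.2])]
foot near bottom edge [array([16.5, 91.5]), array([-16.2,  93.7])]
239 [(np.int64(111), np.int64(113), np.int64(117)), (np.int64(104), np.int64(107), np.int64(111)), (np.int64(103), np.int64(105), np.int64(110)), (np.int64(105), np.int64(107), np.int64(112)), (np.int64(79), np.int64(82), np.int64(85)), (np.int64(80), np.int64(81), np.int64(85)), (np.int64(105), np.int64(92), np.int64(78)), (np.int64(146), np.int64(116), np.int64(78)), (np.int64(118), np.int64(93), np.int64(62)), (np.int64(113), np.int64(89), np.int64(59)), (np.int64(159), np.int64(125), np.int64(84)), (np.int64(168), np.int64(132), np.int64(89)), (np.int64(171), np.int64(135), np.int64(92)), (np.int64(171), np.int64(136), np.int64(93)), (np.int64(171), np.int64(134), np.int64(91)), (np.int64(167), np.int64(132), np.int64(89)), (np.int64(164), np.int64(129), np.int64(87)), (np.int64(152), np.int64(120), np.int64(81)), (np.int64(168), np.int64(160), np.int64(157)), (np.int64(
[... 1155 characters left out ...]
.int64(117), np.int64(123)), (np.int64(122), np.int64(124), np.int64(129)), (np.int64(84), np.int64(85), np.int64(89)), (np.int64(83), np.int64(84), np.int64(88)), (np.int64(108), np.int64(93), np.int64(77)), (np.int64(165), np.int64(131), np.int64(89)), (np.int64(129), np.int64(100), np.int64(67)), (np.int64(123), np.int64(96), np.int64(64)), (np.int64(143), np.int64(114), np.int64(79)), (np.int64(113), np.int64(99), np.int64(86)), (np.int64(86), np.int64(85), np.int64(87)), (np.int64(64), np.int64(65), np.int64(68)), (np.int64(48), np.int64(49), np.int64(52)), (np.int64(47), np.int64(47), np.int64(50)), (np.int64(47), np.int64(48), np.int64(51)), (np.int64(46), np.int64(47), np.int64(50))]
```

Block 3 is resisting at about 14 N although block 4 looks lower. I'll probe block 4's height next.

Call:
jog_arm:
  moves: [0,0,-0.03,0,0,0,-1,0,0,-0.06,0,0,0,-1,0,-0.05,-0.06,0,0,0,-1,0,-0.104,-0.06,0,0,0,-1,0,-0.104,-0.05,0,0,0,-1,0,-0.104,-0.03,0,0,0,-1,0,-0.104,-0.018,0,0,0,-1,0,-0.104,-0.015,0,0,0,-1]

```text
time: 14.4
position: [0.5716, -0.0555, 0.1598]
tool_rot: [3.135, -0.199, -0.002]
ft_force: [0.3, -0.2, -2.2]
grip_width: 0.276
grip_force: 59.2
```

```bash
python3 -c "
from h import *
st()"
```

```text
t 14.4 bin xy mm [-0.6 40.5] z 0.1598 F [ 0.3 -0.2 -2.2] M [0.06 0.01 0.06] tau [-7.000e-02 -4.106e+01 -3.110e+00 -3.077e+01 -1.000e-02 -8.000e-02
  0.000e+00] w 0.27635544691017555
```

Call:
jog_arm:
  moves: [0,0,0.003,0,0,0,-1,0,0,0.006,0,0,0,-1,0,0,0.009,0,0,0,-1,0,0,0.012,0,0,0,-1,0,0,0.014,0,0,0,-1,0,0,0.016,0,0,0,-1,0,0,0.018,0,0,0,-1,0,0,0.02,0,0,0,-1]

```text
time: 15.4
position: [0.5722, -0.0547, 0.1548]
tool_rot: [-3.135, 0.197, -0.001]
ft_force: [-0.4, 0.7, 1.8]
grip_width: 0.273
grip_force: 59.2
```

```bash
python3 -c "
from h import *
st()"
```

```text
t 15.4 bin xy mm [-0.1 41.4] z 0.1548 F [-0.4  0.7  1.8] M [ 0.27  0.16 -0.01] tau [  0.54 -39.28  -2.39 -29.25   0.35  -0.26   0.  ] w 0.27269253888204065
```

Call:
jog_arm:
  moves: [0,0,0.001,0,0,0,-1,0,0,0.002,0,0,0,-1,0,0,0.003,0,0,0,-1,0,0,0.004,0,0,0,-1,0,0,0.005,0,0,0,-1,0,0,0.006,0,0,0,-1,0,0,0.006,0,0,0,-1,0,0,0.006,0,0,0,-1]

```text
time: 16.4
position: [0.5724, -0.0548, 0.1538]
tool_rot: [3.135, -0.197, 0.002]
ft_force: [-2.8, 0.9, 8.6]
grip_width: 0.276
grip_force: 59.3
```

```bash
python3 -c "
from h import *
st()"
```

```text
t 16.4 bin xy mm [-0.  41.4] z 0.1538 F [-2.8  0.9  8.6] M [ 0.36  0.59 -0.01] tau [  0.74 -36.43  -1.91 -27.46   0.53  -0.91   0.  ] w 0.27555275835112325
```

Call:
jog_arm:
  moves: [0,0,0.0005,0,0,0,-1,0,0,0.001,0,0,0,-1,0,0,0.0015,0,0,0,-1,0,0,0.002,0,0,0,-1,0,0,0.0025,0,0,0,-1,0,0,0.003,0,0,0,-1,0,0,0.004,0,0,0,-1,0,0,0.004,0,0,0,-1]

```text
time: 17.4
position: [0.5724, -0.0547, 0.1532]
tool_rot: [3.135, -0.197, 0.002]
ft_force: [-3.4, 1.4, 10.4]
grip_width: 0.273
grip_force: 59.3
```

```bash
python3 -c "
from h import *
st()"
```

```text
t 17.4 bin xy mm [ 0.1 41.4] z 0.1532 F [-3.4  1.4 10.4] M [ 0.37  0.87 -0.03] tau [ 7.400e-01 -3.489e+01 -1.760e+00 -2.661e+01  5.600e-01 -1.350e+00
  1.000e-02] w 0.2725462488660294
```

Block 4 feels stopped, with its top about 14-15 mm below the rim. I'll work blocks 1 and 2 next, which also drag block 3 down, and then come back to block 3.

Call:
jog_arm:
  moves: [0,0,-0.04,0,0,0,-1,0,0,-0.1,0,0,0,-1,0,0.06,-0.12,0,0,0,-1,0,0.16,-0.12,0,0,0,-1,0,0.26,-0.12,0,0,0,-1,-0.002,0.318,-0.12,0,0,0,-1,-0.002,0.321,-0.11,0,0,0,-1,-0.002,0.321,-0.09,0,0,0,-1]

```text
time: 18.4
position: [0.5597, -0.1492, 0.1783]
tool_rot: [-3.135, 0.195, -0.001]
ft_force: [-0.2, 0.9, -1.9]
grip_width: 0.273
grip_force: 59.2
```

```bash
python3 -c "
from h import *
st()
a=shot('side')['pixels'][210:290,210:290,::-1]
cv2.imwrite('pics/g5.png',cv2.resize(a,(560,560),interpolation=2)); st()"
```

```text
t 18.4 bin xy mm [ -0.8 -53.9] z 0.1783 F [-0.2  0.9 -1.9] M [ 0.02  0.01 -0.01] tau [ 1.000e+00 -4.194e+01 -1.750e+00 -3.166e+01  9.000e-02  5.000e-02
  2.000e-02] w 0.27291132614127306
t 18.45 bin xy mm [ -1.4 -53.4] z 0.1771 F [-1.1 -0.3 -3. ] M [0.06 0.09 0.01] tau [  0.58 -43.95  -2.28 -33.3    0.05  -0.16   0.  ] w 0.27365499840886737
```

View pics/g5.png

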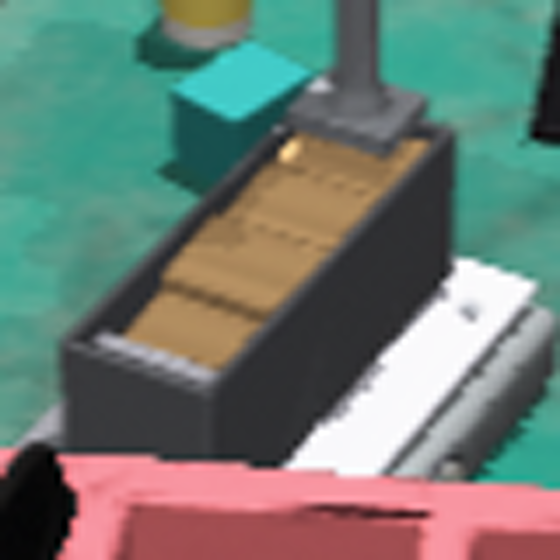

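The step between blocks 3 and 4 shows at (165,285) to (260,320). Blocks 1 to 3 look nearly level, with faint seams at (285,240) and (325,178). I'll press block 1.

Call:
jog_arm:
  moves: [0.002,0.001,0.01,0,0,0,-1,0.002,0.001,0.02,0,0,0,-1,0.002,0.001,0.027,0,0,0,-1,0.002,0.001,0.034,0,0,0,-1,0.002,0.001,0.04,0,0,0,-1,0.002,0.001,0.045,0,0,0,-1,0.002,0.001,0.048,0,0,0,-1,0.002,0.001,0.051,0,0,0,-1]

```text
time: 19.45
position: [0.56, -0.151, 0.1633]
tool_rot: [3.135, -0.197, 0.001]
ft_force: [-0.7, 0.5, -0.6]
grip_width: 0.272
grip_force: 59.2
```

```bash
python3 -c "
from h import *
st()"
```

```text
t 19.45 bin xy mm [ -0.2 -55.7] z 0.1633 F [-0.7  0.5 -0.6] M [-0.07  0.05  0.01] tau [ -0.28 -41.46  -2.93 -30.43  -0.24  -0.09   0.  ] w 0.2721611947113454
```

Call:
jog_arm:
  moves: [0,0,0.0015,0,0,0,-1,0,0,0.003,0,0,0,-1,0,0,0.0045,0,0,0,-1,0,0,0.006,0,0,0,-1,0,0,0.0075,0,0,0,-1,0,0,0.009,0,0,0,-1,0,0,0.01,0,0,0,-1,0,0,0.01,0,0,0,-1]

```text
time: 20.45
position: [0.5599, -0.1508, 0.1601]
tool_rot: [-3.135, 0.197, 0.0]
ft_force: [0.5, 0.4, -0.2]
grip_width: 0.271
grip_force: 59.2
```

```bash
python3 -c "
from h import *
st()"
```

```text
t 20.45 bin xy mm [ -0.4 -55.4] z 0.1601 F [ 0.5  0.4 -0.2] M [-0.08 -0.06  0.02] tau [ -0.18 -41.77  -2.87 -30.51  -0.16  -0.06   0.  ] w 0.27075763947740983
```

Call:
jog_arm:
  moves: [0,0,0.0015,0,0,0,-1,0,0,0.003,0,0,0,-1,0,0,0.0045,0,0,0,-1,0,0,0.006,0,0,0,-1,0,0,0.0075,0,0,0,-1,0,0,0.009,0,0,0,-1,0,0,0.01,0,0,0,-1,0,0,0.01,0,0,0,-1]

```text
time: 21.45
position: [0.5599, -0.1508, 0.1571]
tool_rot: [-3.135, 0.197, 0.0]
ft_force: [0.4, -1.2, -0.5]
grip_width: 0.272
grip_force: 59.2
```

```bash
python3 -c "
from h import *
st()"
```

```text
t 21.45 bin xy mm [ -0.4 -55.5] z 0.1571 F [ 0.4 -1.2 -0.5] M [-0.04  0.03  0.01] tau [ -0.2  -41.83  -2.91 -30.46  -0.17  -0.07   0.  ] w 0.27237517589133875
```

Call:
jog_arm:
  moves: [0,0,0.0015,0,0,0,-1,0,0,0.003,0,0,0,-1,0,0,0.0045,0,0,0,-1,0,0,0.006,0,0,0,-1,0,0,0.0075,0,0,0,-1,0,0,0.009,0,0,0,-1,0,0,0.01,0,0,0,-1,0,0,0.01,0,0,0,-1]

```text
time: 22.45
position: [0.56, -0.151, 0.1546]
tool_rot: [3.135, -0.197, 0.0]
ft_force: [-1.7, -0.4, 3.5]
grip_width: 0.271
grip_force: 59.3
```

```bash
python3 -c "
from h import *
st()"
```

```text
t 22.45 bin xy mm [ -0.2 -55.7] z 0.1546 F [-1.7 -0.4  3.5] M [-0.36  0.45 -0.01] tau [-7.500e-01 -3.929e+01 -3.300e+00 -2.887e+01 -5.300e-01 -6.700e-01
  1.000e-02] w 0.27060341468253424
```

Call:
jog_arm:
  moves: [0,0,0.001,0,0,0,-1,0,0,0.002,0,0,0,-1,0,0,0.003,0,0,0,-1,-0.001,0,0.004,0,0,0,-1,-0.001,0,0.005,0,0,0,-1,-0.001,0,0.006,0,0,0,-1,-0.001,0,0.006,0,0,0,-1,-0.001,0,0.006,0,0,0,-1]

```text
time: 23.45
position: [0.56, -0.1512, 0.1536]
tool_rot: [3.134, -0.197, 0.002]
ft_force: [-2.0, -0.8, 8.3]
grip_width: 0.274
grip_force: 59.3
```

```bash
python3 -c "
from h import *
st()"
```

```text
t 23.45 bin xy mm [ -0.2 -55.9] z 0.1536 F [-2.  -0.8  8.3] M [-0.36  0.8   0.04] tau [ -0.98 -36.81  -3.34 -27.26  -0.68  -1.13   0.  ] w 0.2740507365143766
```

Call:
jog_arm:
  moves: [0,0,-0.035,0,0,0,-1,0,0,-0.07,0,0,0,-1,0,-0.05,-0.08,0,0,0,-1,0,-0.109,-0.08,0,0,0,-1,0,-0.109,-0.07,0,0,0,-1,0,-0.109,-0.05,0,0,0,-1,0,-0.109,-0.035,0,0,0,-1,0,-0.109,-0.03,0,0,0,-1]

```text
time: 24.45
position: [0.5632, -0.119, 0.1606]
tool_rot: [3.135, -0.199, -0.002]
ft_force: [0.4, -0.2, -0.9]
grip_width: 0.273
grip_force: 59.2
```

Call:
jog_arm:
  moves: [0,0,0.0015,0,0,0,-1,0,0,0.003,0,0,0,-1,0,0,0.0045,0,0,0,-1,0,0,0.006,0,0,0,-1,0,0,0.0075,0,0,0,-1,0,0,0.009,0,0,0,-1,0,0,0.0105,0,0,0,-1,0,0,0.012,0,0,0,-1]

```text
time: 25.45
position: [0.5641, -0.1188, 0.1581]
tool_rot: [3.135, -0.198, 0.002]
ft_force: [-1.2, -3.3, 4.3]
grip_width: 0.269
grip_force: 59.2
```

```bash
python3 -c "
from h import *
st()"
```

```text
t 25.45 bin xy mm [ -0.2 -23.2] z 0.1581 F [-1.2 -3.3  4.3] M [-0.58  0.27 -0.04] tau [-1.470e+00 -3.851e+01 -4.060e+00 -2.838e+01 -9.500e-01 -3.400e-01
  1.000e-02] w 0.2687386797829004
```

Call:
jog_arm:
  moves: [0,0.002,0.0005,0,0,0,-1,0,0.004,0.001,0,0,0,-1,0,0.004,0.002,0,0,0,-1,0,0.004,0.003,0,0,0,-1,0,0.004,0.004,0,0,0,-1,0,0.004,0.005,0,0,0,-1,0,0.004,0.006,0,0,0,-1,0,0.004,0.006,0,0,0,-1]

```text
time: 26.45
position: [0.563, -0.1194, 0.1554]
tool_rot: [-3.135, 0.197, 0.002]
ft_force: [-1.3, -0.7, -2.3]
grip_width: 0.265
grip_force: 59.2
```

```bash
python3 -c "
from h import *
st()"
```

```text
t 26.45 bin xy mm [ -1.2 -24. ] z 0.1554 F [-1.3 -0.7 -2.3] M [-0.26  0.29 -0.01] tau [-7.100e-01 -4.186e+01 -3.570e+00 -3.128e+01 -4.800e-01 -3.700e-01
  1.000e-02] w 0.2654540818894827
```

Call:
jog_arm:
  moves: [0.003,0.003,0,0,0,0,-1,0.003,0.003,0.001,0,0,0,-1,0.003,0.003,0.002,0,0,0,-1,0.003,0.003,0.003,0,0,0,-1,0.003,0.003,0.004,0,0,0,-1,0.003,0.003,0.005,0,0,0,-1,0.003,0.003,0.006,0,0,0,-1,0.003,0.003,0.006,0,0,0,-1]

```text
time: 27.45
position: [0.5647, -0.1203, 0.1546]
tool_rot: [-3.135, 0.197, -0.001]
ft_force: [-0.6, 1.8, 3.0]
grip_width: 0.278
grip_force: 59.2
```

```bash
python3 -c "
from h import *
st()"
```

```text
t 27.45 bin xy mm [  0.6 -24.6] z 0.1546 F [-0.6  1.8  3. ] M [0.47 0.18 0.02] tau [ 8.000e-01 -3.907e+01 -1.790e+00 -2.862e+01  5.400e-01 -3.500e-01
  2.000e-02] w 0.2779448217135014
```

Call:
jog_arm:
  moves: [-0.001,0,0.001,0,0,0,-1,-0.002,0,0.002,0,0,0,-1,-0.002,0,0.003,0,0,0,-1,-0.002,0,0.004,0,0,0,-1,-0.002,0,0.005,0,0,0,-1,-0.002,0,0.006,0,0,0,-1,-0.002,0,0.007,0,0,0,-1,-0.002,0,0.007,0,0,0,-1]

```text
time: 28.45
position: [0.5645, -0.1202, 0.1535]
tool_rot: [3.135, -0.197, 0.003]
ft_force: [-1.0, 1.0, 8.5]
grip_width: 0.274
grip_force: 59.2
```

```bash
python3 -c "
from h import *
st()"
```

```text
t 28.45 bin xy mm [  0.4 -24.6] z 0.1535 F [-1.   1.   8.5] M [ 0.57  0.35 -0.05] tau [  1.1  -36.04  -1.22 -26.45   0.72  -0.67   0.  ] w 0.27422527611164077
```

Blocks 1, 2 and 4 all stop at the same height, so only block 3 is left. I'll centre on it at y = 6.6 mm.

Call:
jog_arm:
  moves: [0,0,-0.035,0,0,0,-1,0,0,-0.07,0,0,0,-1,0,-0.05,-0.08,0,0,0,-1,0,-0.104,-0.08,0,0,0,-1,-0.001,-0.104,-0.07,0,0,0,-1,-0.001,-0.104,-0.05,0,0,0,-1,-0.001,-0.104,-0.035,0,0,0,-1,-0.001,-0.104,-0.03,0,0,0,-1]

```text
time: 29.45
position: [0.5669, -0.09, 0.1602]
tool_rot: [3.135, -0.199, -0.002]
ft_force: [0.1, 0.4, -1.5]
grip_width: 0.277
grip_force: 59.2
```

Call:
jog_arm:
  moves: [0,0,0.0015,0,0,0,-1,0,0,0.003,0,0,0,-1,0,0,0.0045,0,0,0,-1,0,0,0.006,0,0,0,-1,0,0,0.0075,0,0,0,-1,0,0,0.009,0,0,0,-1,0,0,0.0105,0,0,0,-1,0,0,0.0105,0,0,0,-1]

```text
time: 30.45
position: [0.5675, -0.0895, 0.1583]
tool_rot: [3.135, -0.197, 0.001]
ft_force: [-0.9, -0.1, 2.1]
grip_width: 0.273
grip_force: 59.2
```

```bash
python3 -c "
from h import *
st()"
```

```text
t 30.45 bin xy mm [-0.5  6.3] z 0.1583 F [-0.9 -0.1  2.1] M [0.04 0.25 0.  ] tau [-2.000e-02 -3.959e+01 -2.780e+00 -2.970e+01 -1.000e-02 -4.400e-01
  1.000e-02] w 0.2734188357635987
```

Call:
jog_arm:
  moves: [0,0,0.001,0,0,0,-1,0,0,0.002,0,0,0,-1,0,0,0.003,0,0,0,-1,0,0,0.004,0,0,0,-1,0,0,0.005,0,0,0,-1,0,0,0.006,0,0,0,-1,0,0,0.007,0,0,0,-1,0,0,0.007,0,0,0,-1]

```text
time: 31.45
position: [0.5676, -0.0895, 0.1562]
tool_rot: [3.135, -0.197, 0.001]
ft_force: [-1.5, 0.2, 4.6]
grip_width: 0.27
grip_force: 59.2
```

```bash
python3 -c "
from h import *
st()"
```

```text
t 31.45 bin xy mm [-0.4  6.3] z 0.1562 F [-1.5  0.2  4.6] M [0.04 0.5  0.03] tau [-0.000e+00 -3.778e+01 -2.620e+00 -2.839e+01 -1.000e-02 -7.300e-01
  0.000e+00] w 0.2703326870511562
```

Call:
jog_arm:
  moves: [0,0,0.001,0,0,0,-1,0,0,0.002,0,0,0,-1,0,0,0.003,0,0,0,-1,0,0,0.004,0,0,0,-1,0,0,0.005,0,0,0,-1,0,0,0.006,0,0,0,-1,0,0,0.007,0,0,0,-1,0,0,0.007,0,0,0,-1]

```text
time: 32.45
position: [0.5678, -0.0895, 0.1541]
tool_rot: [3.135, -0.197, 0.002]
ft_force: [-1.5, -0.4, 5.4]
grip_width: 0.274
grip_force: 59.3
```

```bash
python3 -c "
from h import *
st()"
```

```text
t 32.45 bin xy mm [-0.2  6.4] z 0.1541 F [-1.5 -0.4  5.4] M [0.01 0.27 0.02] tau [ 3.000e-02 -3.750e+01 -2.580e+00 -2.782e+01 -1.000e-02 -5.100e-01
  0.000e+00] w 0.27366410171513034
```

Call:
jog_arm:
  moves: [0,0,0.001,0,0,0,-1,0,0,0.002,0,0,0,-1,0,0,0.003,0,0,0,-1,0,0,0.004,0,0,0,-1,0,0,0.005,0,0,0,-1,0,0,0.006,0,0,0,-1,0,0,0.006,0,0,0,-1,0,0,0.006,0,0,0,-1]

```text
time: 33.45
position: [0.5679, -0.0895, 0.1533]
tool_rot: [3.135, -0.197, 0.002]
ft_force: [-2.3, 0.4, 10.5]
grip_width: 0.273
grip_force: 59.3
```

```bash
python3 -c "
from h import *
st()"
```

```text
t 33.45 bin xy mm [-0.1  6.3] z 0.1533 F [-2.3  0.4 10.5] M [ 0.08  0.8  -0.04] tau [ 0.000e+00 -3.524e+01 -2.400e+00 -2.662e+01  3.000e-02 -1.180e+00
 -0.000e+00] w 0.2733357334497944
```

All four blocks now stop at the same level. I'll make the firm push of about 16 N from here.

Call:
jog_arm:
  moves: [0,0,0.001,0,0,0,-1,0,0,0.002,0,0,0,-1,0,0,0.003,0,0,0,-1,0,0,0.004,0,0,0,-1,0,0,0.004,0,0,0,-1,0,0,0.004,0,0,0,-1,0,0,0.004,0,0,0,-1,0,0,0.004,0,0,0,-1]

```text
time: 34.45
position: [0.568, -0.0895, 0.1528]
tool_rot: [3.135, -0.197, 0.003]
ft_force: [-3.0, -0.2, 12.9]
grip_width: 0.274
grip_force: 59.3
```

```bash
python3 -c "
from h import *
st()"
```

```text
t 34.45 bin xy mm [-0.   6.3] z 0.1528 F [-3.  -0.2 12.9] M [0.12 1.06 0.01] tau [-2.000e-02 -3.372e+01 -2.280e+00 -2.580e+01  5.000e-02 -1.630e+00
 -0.000e+00] w 0.2735376516727424
```

Call:
jog_arm:
  moves: [0,0,0.001,0,0,0,-1,0,0,0.0015,0,0,0,-1,0,0,0.0015,0,0,0,-1,0,0,0.0015,0,0,0,-1,0,0,0.0015,0,0,0,-1,0,0,0.0015,0,0,0,-1,0,0,0.0015,0,0,0,-1,0,0,0.0015,0,0,0,-1]

```text
time: 35.45
position: [0.568, -0.0895, 0.1525]
tool_rot: [3.135, -0.197, 0.003]
ft_force: [-3.9, 1.2, 14.0]
grip_width: 0.271
grip_force: 59.3
```

```bash
python3 -c "
from h import *
f=[]
for i in range(8):
    shot('side'); s=ctrl.get_state(); f.append([*s['ft_force'],s['position'][2]*1e3])
print(np.mean(f,0),np.std(f,0))"
```

```text
[ -4.13362978   0.72687954  14.1457259  152.53207921] [0.27945629 0.3262455  0.49667891 0.0143618 ]
```

The push averaged 16.2 N with a spread of about 0.5 N, held for over a second. Now I'll lift and carry the tamper back.

Call:
jog_arm:
  moves: [0,0,-0.02,0,0,0,-1,0,0,-0.06,0,0,0,-1,0,0,-0.11,0,0,0,-1,0,0,-0.16,0,0,0,-1,0,0,-0.19,0,0,0,-1,0,0,-0.19,0,0,0,-1,0,0,-0.19,0,0,0,-1,0,0,-0.19,0,0,0,-1]

```text
time: 36.85
position: [0.5669, -0.0894, 0.2065]
tool_rot: [-3.135, 0.197, 0.002]
ft_force: [-0.6, 0.5, -2.6]
grip_width: 0.273
grip_force: 59.2
```

```bash
python3 -c "
from h import *
st(); to(.526,-.3475,.2066,19.5)
a=shot('side')['pixels'][190:300,200:310,::-1]
cv2.imwrite('pics/g6.png',cv2.resize(a,(580,580),interpolation=2)); st()"
```

```text
t 36.85 bin xy mm [-1.1  6.3] z 0.2065 F [-0.6  0.5 -2.6] M [ 0.09  0.01 -0.03] tau [-1.000e-02 -4.052e+01 -2.540e+00 -3.191e+01 -2.000e-02 -8.000e-02
  0.000e+00] w 0.27304504541557445
row [-2.760e-02  8.705e-01 -2.000e-04] [-3.00e-04  1.20e-03 -4.45e-01] yaw -7.2
t 36.9 bin xy mm [-1.   6.3] z 0.2066 F [-0.3  0.  -2. ] M [ 0.02  0.01 -0.04] tau [-0.000e+00 -4.045e+01 -2.530e+00 -3.185e+01 -2.000e-02 -7.000e-02
  0.000e+00] w 0.2746377827255009
```

View pics/g6.png

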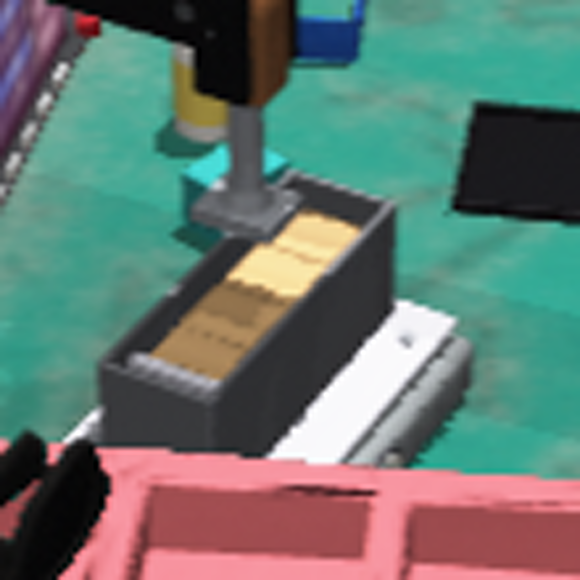

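The image shows the blocks level in the bin; the dark patch is the gripper's shadow. Returning to the tray.

Call:
jog_arm:
  moves: [-0.004,0.1,0,0,0,-0.05,-1,-0.008,0.22,0,0,0,-0.11,-1,-0.012,0.35,0,0,0,-0.18,-1,-0.016,0.48,0,0,0,-0.25,-1,-0.02,0.61,0,0,0,-0.32,-1,-0.024,0.73,0,0,0,-0.39,-1,-0.027,0.83,0,0,0,-0.44,-1,-0.027,0.87,0,0,0,-0.445,-1]

```text
time: 37.9
position: [0.5254, -0.3497, 0.2065]
tool_rot: [-3.097, -0.527, 0.002]
ft_force: [-0.4, 0.0, -2.8]
grip_width: 0.272
grip_force: 59.2
```

```bash
python3 -c "
from h import *
to(.526,-.3475,.0695,19.5)"
```

```text
row [ 0.0049 -0.0061  0.4568] [-0.0003  0.0012 -0.0034] yaw 19.3
```

Call:
jog_arm:
  moves: [0.001,0,0.08,0,0,0,-1,0.001,0,0.2,0,0,0,-1,0.001,0,0.32,0,0,0,-1,0.001,0,0.4,0,0,0,-1,0.001,0,0.43,0,0,0,-1,0.001,0,0.44,0,0,0,-1,0.001,0,0.445,0,0,0,-1,0.001,0,0.448,0,0,0,-1]

```text
time: 38.9
position: [0.5275, -0.3476, 0.0739]
tool_rot: [3.095, 0.532, 0.002]
ft_force: [0.2, 0.4, -2.9]
grip_width: 0.269
grip_force: 59.2
```

```bash
python3 -c "
from h import *
to(.526,-.3475,.0695,19.5);st()"
```

```text
row [-0.0047 -0.0021  0.0147] [ 0.0015 -0.001  -0.0001] yaw 19.5
t 38.9 bin xy mm [  -7.8 -254.8] z 0.0739 F [ 0.2  0.4 -2.9] M [ 0.02 -0.04  0.01] tau [-6.000e-02 -5.052e+01 -3.640e+00 -2.898e+01 -7.000e-02 -2.000e-02
  0.000e+00] w 0.26852034328678204
```

Call:
jog_arm:
  moves: [0,0,0.002,0,0,0,-1,0,0,0.004,0,0,0,-1,0,0,0.006,0,0,0,-1,0,0,0.008,0,0,0,-1,0,0,0.009,0,0,0,-1,0,0,0.01,0,0,0,-1,0,0,0.011,0,0,0,-1,0,0,0.012,0,0,0,-1]

```text
time: 39.9
position: [0.5269, -0.3473, 0.0695]
tool_rot: [3.096, 0.532, -0.0]
ft_force: [-0.4, 0.3, -0.0]
grip_width: 0.271
grip_force: 59.2
```

```bash
python3 -c "
from h import *
st()"
```

```text
t 39.9 bin xy mm [  -8.4 -254.6] z 0.0695 F [-0.4  0.3 -0. ] M [0.09 0.16 0.01] tau [-2.000e-02 -4.944e+01 -3.510e+00 -2.835e+01 -2.000e-02 -3.400e-01
  0.000e+00] w 0.2706379255950381
```

Call:
jog_arm:
  moves: [0,0,0.001,0,0,0,-0.4,0,0,0.001,0,0,0,-0.2,0,0,0.001,0,0,0,0,0,0,0.001,0,0,0,0.3,0,0,0.001,0,0,0,0.6,0,0,0.001,0,0,0,0.8,0,0,0.001,0,0,0,0.8,0,0,0.001,0,0,0,0.8]

```text
time: 40.9
position: [0.5269, -0.3473, 0.0689]
tool_rot: [3.096, 0.532, -0.0]
ft_force: [-0.8, 0.1, -0.5]
grip_width: 0.883
grip_force: 0.0
```

Call:
jog_arm:
  moves: [0,0,0,0,0,0,0.8,0,0,-0.03,0,0,0,0.8,0,0,-0.1,0,0,0,0.8,0,0,-0.2,0,0,0,0.8,0,0,-0.32,0,0,0,0.8,0,0,-0.44,0,0,0,0.8,0,0,-0.5,0,0,0,0.8,0,0,-0.5,0,0,0,0.8]

```text
time: 41.9
position: [0.5276, -0.3476, 0.2204]
tool_rot: [3.094, 0.532, 0.003]
ft_force: [0.1, -0.2, -1.5]
grip_width: 0.901
grip_force: 0.0
```

```bash
python3 -c "
from h import *
st()
a=shot('side')['pixels'][150:300,200:350,::-1]
cv2.imwrite('pics/g7.png',cv2.resize(a,(590,590),interpolation=2))"
```

```text
t 41.9 bin xy mm [  -7.8 -254.8] z 0.2204 F [ 0.1 -0.2 -1.5] M [ 0.01 -0.02 -0.02] tau [ 6.000e-02 -4.777e+01 -2.750e+00 -3.212e+01 -7.000e-02  8.000e-02
  1.000e-02] w 0.9012251940615541
```

View pics/g7.png

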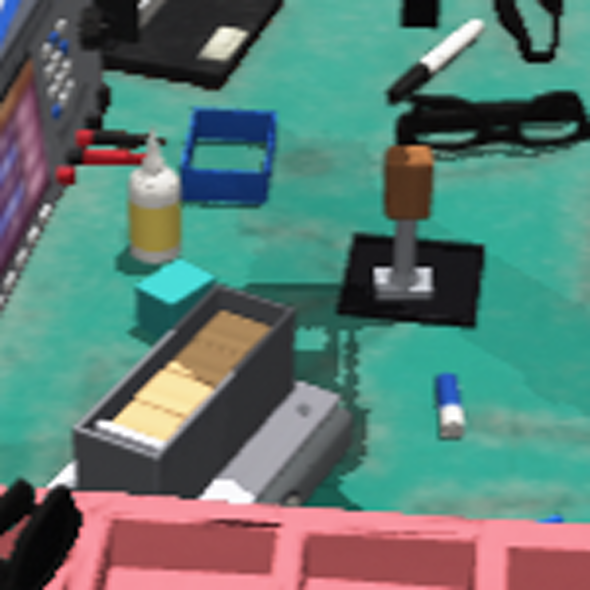

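The tamper stands upright in its tray at about (405,225), the blocks are level and the bystanders are undisturbed. Handing in.

```bash
python3 -c "
from bench import ctrl
print(ctrl.close_job())"
```

```text
the job is handed in; nothing more can be done
None
```

The job is handed in: all four blocks were felt to stop at the same level and looked level, the final push was held at about 16 N for over a second, no reading came above about 17 N, and the tamper stands upright and released in its tray after about 42 s.

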